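# Tip a fallen tile back in its drying rack

## Robot

A 6-joint arm with a two-finger parallel gripper is mounted at the origin on a cart in front of the work surface, level with it; the furniture and walls round the work are solid. World frame = base frame: x ahead of the robot, y to its left, z up, the work surface at z = 0. Lengths are in mm, angles in rad, forces in N, time in s.
With the tool pointing down it reaches from about 350 to 975 mm from the base axis. Payload 7.1 kg.
Tool frame: the origin (TCP) lies between the finger pads; the fingertips stand 17 mm ahead of it and the grasp point (between the pads) lies 2 mm behind it; z points along the fingers, y is the line along which they close (so a half turn about z gives the same grasp; the last joint's range is limited). The gripper opens to 88 mm and grips with 3 to 60 N. Pads are 20 mm wide; open, the fingers measure 115 mm over their backs; the gripper's body (75 mm by 178 mm) begins 61 mm behind the grasp point.
Start: joints at [-1.301, 0.423, 1.63, -0, 1.089, -0.019], TCP at [178.019, -599.094, 239.675] pointing down, gripper open.
Joint ranges: [-3, 3], [-0.9, 2.11], [0.09, 2.58], [-1.31, 4.45], [0.11, 2.69], [-2.54, 2.54]. Speed limits (rad/s): [2.39, 2.39, 3.01, 3.14, 3.14, 3.14].

## Interface

Orientations are given as a rotation vector (axis times angle).
In Python, from workcell import ctrl, cam, ticket, probe_bus gives the robot as it stands (ctrl), with the cameras (cam), the job (ticket) and the readings (probe_bus).
- The arm moves only by the shell command python3 jog.py FILE [OPENING], which reads ROWS from the file FILE. ROWS is a JSON list of rows, 1 to 5 of them, each of 6 numbers: dx, dy, dz in mm, then a rotation vector rx, ry, rz in rad; each row shifts and turns the commanded pose from where the row before left it, along the tool's axes as they then stand; what a row does not reach is not made up. A row lasts 1/12 s, in which the tool goes at most 41.7 mm and 0.125 rad, less where a joint would pass 70% of its speed; a pose out of reach is approached as far as the arm can. OPENING is the finger opening in mm, set as the command begins (- or left out keeps the last). The fingers move at their own pace and stop on an object; the grip force is fixed at half the most. Time passes only in rows, so rows that do not move let the fingers close. It prints the time, the measured TCP pose, the force, the opening and the grip force at its end. Input that does not fit is refused with a message, and nothing moves.
- probe_bus.get_obs(): the state, without advancing time (a new reading comes with each control period).
- cam.get_image(name): name is "scene" or "top"; returns a dict with "img" (420x560x3 uint8, red, green, blue), "fx", "fy", "cx", "cy" (pixels), "k1" (the pictures are not rectified: a ray, as slopes to the right and down, at radius r is drawn at 1 + k1 r^2 times it, then the intrinsics apply), "R" (3x3) and "t" (3): a world point X has camera coordinates R X + t. Camera axes: x right, y down, z forward; pixel columns grow to the right and rows downward; lengths in mm; the calibration is good to about 2 mm. A picture is of the moment at which its call begins. There is no depth.
- ticket.close_job(): hands the job in; it is judged then, once.
The state is a dict: "t": time; "qpos": joint angles; "qvel": joint speeds; "joint_torque": joint torques, N m; "ee_pos": TCP position; "orientation": TCP orientation; "ft_force": force on the tool from outside, world axes, zero at the start; "moment": the same for the moment, N m; "width": finger opening in mm; "grasp_force": force on a finger pad.
Only numpy, scipy, OpenCV 4.12 (cv2) and the standard library are available. Lean on these libraries where they do the work, as an engineer would, in place of code of your own. Each camera call takes 0.05 s, during which the arm holds its last target. There are 200 camera calls.

## Task

The square tile standing in the wooden drying rack has fallen forward, its good face against the front rail. First push its upper edge with the fingertips so that it tips over and leans back on the rear rail, and then push it sideways along the groove until its edge touches the upright stop block at one end of the rack. Only push: do not take the tile between the fingers or lift it out of the groove, and leave the other things on the table where they are.

Things in the scene. Friction and masses are not known exactly. Their poses are not given: they have to be found in the camera images.
- rack: light wooden drying rack fixed to the table: base 104 mm deep (x), 290 mm long (y), 18 mm thick; along its middle a groove 16 mm wide between two strips 8 mm high (tops 26 mm above the table). Front (-x, robot side) and rear (+x) rail along the groove, on posts 13 mm thick at y = +-133 mm, 111 mm high. Origin: middle of the underside, on the table; y along the groove, z up.
- front_rail (a point): middle of the front rail's axis, 42 mm in front of (-x) the groove's middle and 103 mm above the table; the rail is 10 mm thick and runs along the rack's y
- rear_rail (a point): middle of the rear rail's axis, 42 mm behind (+x) the groove's middle and 103 mm above the table; 10 mm thick, along the rack's y
- stop_block: upright wooden block fixed on the rack's base in line with the groove, at its +y or its -y end (it changes), centred 130 mm from the rack's middle; 40 mm deep, 20 mm thick along the groove, 106 mm high, so it stands a little above the rails. Origin: centre of its underside, 18 mm above the table; axes parallel to the rack's. The other end is open, with only a flat wooden plug 3 mm high.
- tile: plain whitish square tile 148 x 148 x 7 mm, 0.25 to 0.5 kg, loose, on edge in the groove, leaning 24 degrees forward on the front rail, 45 mm of it above the rail; 34 to 58 mm from the stop block. Pushed past upright it falls onto the rear rail by itself and leans as much the other way. Origin: centre of its back face; x up along the tile, y as the rack's y, z out of the good (front) face.
- tile_top (a point): middle of the tile's upper edge (in the middle of its thickness)
- tile_foot (a point): middle of the tile's lower edge (in the middle of its thickness), in the groove
- cutter: bystander: grey star-shaped clay cutter 43 x 43 x 20 mm in front of the rack, origin under its centre
- sanding_block: bystander: orange-brown sanding block 45 x 68 x 24 mm beyond the rack's +y end, origin under its centre
- brush_cap: bystander: varnish brush in its pinkish cap, 15 x 72 x 15 mm, lying in front of the rack, origin under its centre
- small_cutter: bystander: small round grey clay cutter 29 x 29 x 18 mm beyond the rack's -y end, origin under its centre
- tape: bystander: roll of tape 96 x 95 x 25 mm lying flat to the left, origin under its centre
- glue_bottle: bystander: flat black squeeze bottle 32 x 62 x 151 mm standing to the left, origin under its centre

How it is judged:
By the outcome, as a careful person would: the job done as asked, in the order asked, and still so for the second after the job is handed in, with the robot touching nothing.
It also fails if it takes over 48 s, if anything falls off the work surface, if the arm or the gripper's body presses on something with over 40 N, if the wrist force passes 120 N, or if a joint passes its speed limit or range.

## Working session

There is one attempt and no reset: what is moved stays moved. The work goes in short steps, Python scripts to look and compute and a shell command to move; the robot and the scene stay as the last step left them, time stands still between calls to the robot, and variables do not carry over. Pictures are saved under pics/ and viewed, at most 10 in all, crops included, and the job is handed in when it is done.

```bash
ls; mkdir -p pics
python3 - <<'E'
from workcell import ctrl, cam, ticket, probe_bus
import cv2
for n in("scene","top"):
    d=cam.get_image(n); cv2.imwrite(f"pics/{n}0.png",d["img"][:,:,::-1]); print(n,d["fx"],d["cx"],d["cy"],d["k1"],d["R"],d["t"])
o=probe_bus.get_obs(); print(o)
E
```

```text
jog.py
pics
workcell.py
scene 486.43768406676674 273.65543186392205 209.34676808958832 -0.09053315764650845 [[-0.89320078 -0.44937318 -0.01600348]
 [-0.33910654  0.69654702 -0.63232034]
 [ 0.29529498 -0.55936214 -0.77454172]] [ 548.1432399   146.45943893 1216.50700946]
top 477.09415654379404 276.70959223631223 211.17381640603523 -0.15033828224721962 [[-0.00672624 -0.99992551 -0.01018481]
 [-0.9980484   0.00734524 -0.06201166]
 [ 0.06208185  0.00974783 -0.99802346]] [ 175.88669004  525.58642872 1567.10424071]
{'t': 0.1, 'qpos': array([-1.30099283e+00,  4.23808473e-01,  1.63060313e+00, -3.31648973e-05,
        1.08861885e+00, -1.90175696e-02]), 'qvel': array([ 0.0009497 , -0.00271436, -0.00310487,  0.00121369, -0.00015117,
        0.00104733]), 'joint_torque': array([-2.44644179e-04, -5.45612955e+01, -2.74324912e+01,  6.45457115e-02,
        1.88204111e-02, -3.19254161e-05]), 'ee_pos': array([ 177.8903214 , -598.64264501,  238.95601901]), 'orientation': array([-3.10747999e+00, -4.51923005e-01,  3.28086488e-04]), 'ft_force': array([0.64791263, 0.69545514, 0.05457486]), 'moment': array([-0.03175614,  0.03435325, -0.0140469 ]), 'grasp_force': 0.0, 'width': 87.99728951598492}
```

View pics/scene0.png

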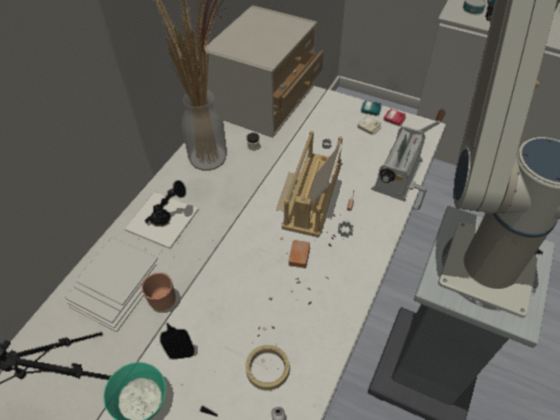

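View pics/top0.png

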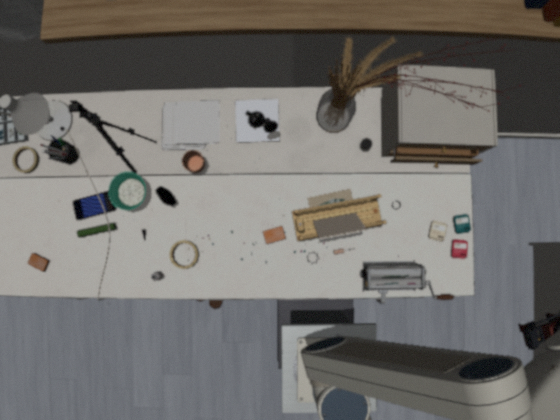

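The scene view shows the rack at about (315,190). The top view shows it at about (338,217), slightly turned, with the tile around (340,226). I'll zoom in on both.

Run:
```python
import cv2,numpy as np
a=cv2.imread("pics/top0.png")[180:260,280:400]; b=cv2.imread("pics/scene0.png")[120:240,260:360]
a=cv2.convertScaleAbs(cv2.resize(a,None,fx=6,fy=6,interpolation=cv2.INTER_CUBIC),alpha=1.5);cv2.imwrite("pics/topz.png",a)
b=cv2.convertScaleAbs(cv2.resize(b,None,fx=5,fy=5,interpolation=cv2.INTER_CUBIC),alpha=1.5);cv2.imwrite("pics/scz.png",b)
```

```text
(no output)
```

View pics/topz.png

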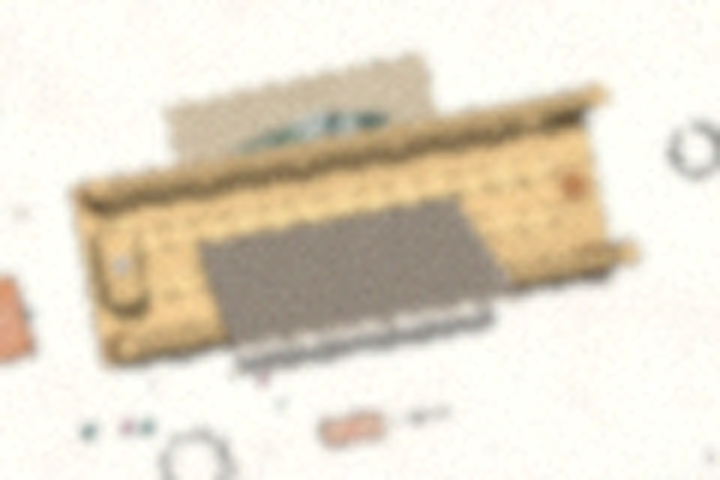

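View pics/scz.png

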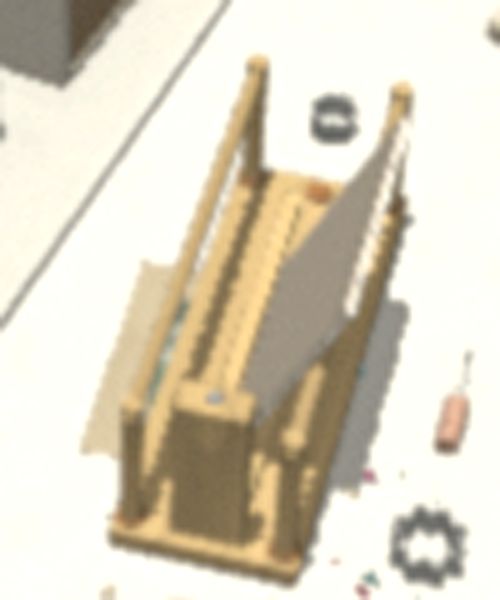

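The stop block is at the +y end (left in the top view, about (300,223)), and the tile leans toward the robot. I'll triangulate the post tops, the block top and the tile's top corners.

```bash
cat > h.py <<'E'
import numpy as np,cv2
from scipy.optimize import least_squares
def proj(d,X):
    K=np.array([[d["fx"],0,d["cx"]],[0,d["fy"],d["cy"]],[0,0,1]])
    # given model: factor 1+k1 r^2, same as OpenCV
    return cv2.projectPoints(np.float64(X).reshape(-1,3),cv2.Rodrigues(np.float64(d["R"]))[0],np.float64(d["t"]),K,np.array([d["k1"],0,0,0.]))[0][:,0]
def tri(ds,px,x0=(550,-200,80)):
    r=least_squares(lambda X:np.concatenate([proj(d,X)[0]-p for d,p in zip(ds,px)]),x0)
    return r.x,r.fun
E
python3 - <<'E'
from h import *
from workcell import ctrl, cam, ticket, probe_bus
ds=[cam.get_image("top"),cam.get_image("scene")]
T=lambda u,v:np.array([279.58+u/6,179.58+v/6]); S=lambda u,v:np.array([259.6+u/5,119.6+v/5])
P={"r+":((95,190),(132,402),(42,133,111)),"f+":((122,345),(293,437),(-42,133,111)),"r-":((598,97),(258,62),(42,-133,111)),"f-":((630,252),(402,88),(-42,-133,111)),
"stop":((122,262),(213,397),(0,130,124)),"t+":((240,360),(350,312),None),"t-":((492,312),(408,118),None)}
for k,(a,b,m) in P.items():
    x,f=tri(ds,[T(*a),S(*b)]); print(k,x.round(1),f.round(2))
def M(p,m): c,s=np.cos(p[2]),np.sin(p[2]); return [p[0]+c*m[0]-s*m[1],p[1]+s*m[0]+c*m[1],m[2]]
r=least_squares(lambda p:np.concatenate([np.r_[proj(ds[0],M(p,m))[0]-T(*a),proj(ds[1],M(p,m))[0]-S(*b)] for a,b,m in P.values() if m]),[550,-200,0.1],loss="soft_l1")
p=r.x;print("rack",p,r.fun.round(1))
c,s=np.cos(p[2]),np.sin(p[2])
for k in("t+","t-"):
    x,_=tri(ds,[T(*P[k][0]),S(*P[k][1])]); d=x[:2]-p[:2]; print(k,"rackframe",c*d[0]+s*d[1],-s*d[0]+c*d[1],x[2])
E
```

```text
r+ [520.2 113.  114.1] [-0.   -0.01  0.01  0.  ]
f+ [438.9  99.4 115. ] [ 0.09  0.23 -0.19 -0.01]
r- [ 567.8 -151.9  108.9] [-0.05 -0.12  0.12  0.01]
f- [ 486.  -167.3  109. ] [-0.01 -0.03  0.03  0.  ]
stop [482.1  99.6 123.4] [ 0.02  0.05 -0.04 -0.  ]
t+ [433.1  42.3 152.9] [-0.22 -0.62  0.53  0.04]
t- [454.6 -83.6 169. ] [-0.07 -0.19  0.17  0.01]
rack [ 5.03570946e+02 -2.72201706e+01  1.73309380e-01] [ 0.6 -0.5 -0.3  0.   1.   0.1  0.   0.2 -0.2 -0.2 -0.  -0.3 -0.5  0.2
  0.1 -0.  -0.4  0.4  0.1  0.3]
t+ rackframe -57.39273340381619 80.63561131720522 152.85273220930878
t- rackframe -57.92631828807432 -47.14284594081273 168.957546553661
```

```bash
cat >> h.py <<'E'
from scipy.spatial.transform import Rotation as Ro
P=np.array([503.57,-27.22]);A=0.1733
RW=Ro.from_euler("z",A).as_matrix()
def toW(r): return RW@np.array(r,float)+[P[0],P[1],0]
def toR(w): return RW.T@(np.array(w,float)-[P[0],P[1],0])
def goal(r,tilt=0):
    """TCP target in rack frame; tool x=rack x, y=-rack y, tilted about tool y -> delta in tool axes"""
    from workcell import ctrl, cam, ticket, probe_bus
    o=probe_bus.get_obs();R=Ro.from_rotvec(o["orientation"]).as_matrix()
    G=RW@np.diag([1,-1,-1.])@Ro.from_euler("y",tilt).as_matrix()
    print("t",o["t"],"rack TCP",toR(o["ee_pos"]).round(1),"delta",(R.T@(toW(r)-o["ee_pos"])).round(1),"rot",Ro.from_matrix(R.T@G).as_rotvec().round(3),"F",(RW.T@o["ft_force"]).round(1))
E
echo '[[0,0,-33,0,0,0.116],[0,0,-35,0,0,0],[0,0,-35,0,0,0],[25,-20,0,0,0,0],[25,-33,0,0,0,0]]' > next.json && python3 jog.py next.json 60
echo '[[25,-33,0,0,0,0],[25,-33,0,0,0,0],[25,-33,0,0,0,0],[25,-33,0,0,0,0],[25,-33,0,0,0,0]]' > next.json && python3 jog.py next.json
python3 -c "from h import *;goal([-105,6,156])"
```

```text
t: 0.62
ee_pos: [218.5, -540.8, 345.0]
orientation: [3.124, 0.266, 0.003]
ft_force: [0.6, 0.2, -0.9]
width: 61.0
grasp_force: 0.0
t: 1.03
ee_pos: [313.2, -352.3, 342.6]
orientation: [3.13, 0.27, 0.0]
ft_force: [0.2, -0.8, -0.1]
width: 59.8
grasp_force: 0.0
t 1.0333 rack TCP [-243.5 -287.4  342.6] delta [ 138.2 -293.6  186.7] rot [ 0.    -0.    -0.001] F [ 0.1 -0.9 -0.1]
```

```bash
echo '[[20,-35,0,0,0,0],[20,-35,0,0,0,0],[20,-35,0,0,0,0],[20,-35,0,0,0,0],[12,-35,0,0,0,0]]' > next.json && python3 jog.py next.json
echo '[[12,-35,0,0,0,0],[8,-35,0,0,0,0],[0,-22,0,0,0,0],[0,0,0,0,0,0],[0,0,0,0,0,0]]' > next.json && python3 jog.py next.json
python3 -c "from h import *;goal([-105,6,156])"
```

```text
t: 1.45
ee_pos: [374.2, -164.1, 342.9]
orientation: [3.13, 0.271, 0.001]
ft_force: [0.3, 0.5, 0.7]
width: 59.9
grasp_force: 0.0
t: 1.87
ee_pos: [377.3, -71.2, 342.8]
orientation: [3.129, 0.276, 0.001]
ft_force: [0.3, -0.8, -0.6]
width: 60.1
grasp_force: 0.0
t 1.8667 rack TCP [-132.   -21.5  342.8] delta [ 27.  -27.6 186.8] rot [ 0.    -0.     0.003] F [ 0.1 -0.8 -0.6]
```

```bash
echo '[[14,-14,20,0,0,0],[13,-14,33,0,0,0],[0,0,35,0,0,0],[0,0,35,0,0,0],[0,0,33,0,0,0]]' > next.json && python3 jog.py next.json
echo '[[0,0,20,0,0,0],[0,0,11,0,0,0],[0,0,0,0,0,0],[0,0,0,0,0,0],[0,0,0,0,0,0]]' > next.json && python3 jog.py next.json
python3 - <<'E'
from h import *;goal([-105,6,156])
from workcell import ctrl, cam, ticket, probe_bus
d=cam.get_image("scene");a=d["img"][120:240,260:360,::-1];b=cam.get_image("top")["img"][170:270,280:400,::-1]
f=lambda i,s:cv2.convertScaleAbs(cv2.resize(i,None,fx=s,fy=s,interpolation=cv2.INTER_CUBIC),alpha=1.5)
o=np.zeros((480,800,3),np.uint8);o[:,:400]=f(a,4);o[:333,400:]=cv2.resize(f(b,4),(400,333));cv2.imwrite("pics/pre.png",o)
E
```

```text
t: 2.28
ee_pos: [399.4, -40.7, 185.2]
orientation: [3.129, 0.27, 0.001]
ft_force: [-0.1, -0.1, 0.2]
width: 60.0
grasp_force: 0.0
t: 2.7
ee_pos: [400.0, -40.5, 156.3]
orientation: [3.13, 0.269, 0.002]
ft_force: [0.9, 0.8, 1.2]
width: 60.3
grasp_force: 0.0
t 2.7 rack TCP [-104.4    4.8  156.3] delta [-0.6 -1.2  0.3] rot [ 0.    -0.001 -0.002] F [1.  0.6 1.2]
```

View pics/pre.png

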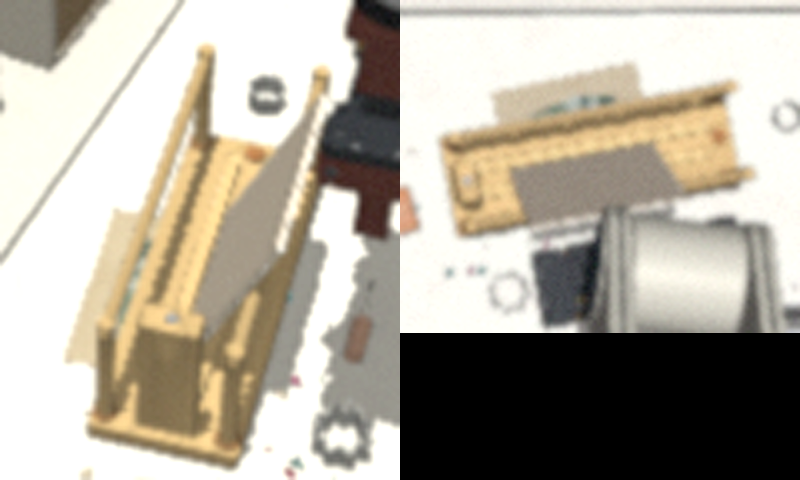

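The gripper stands in front of the tile, whose upper edge in the scene crop runs from (283,245) to (322,115). The fingers will clear the front rail, so I'll push it over.

```bash
echo '[[12,0,0,0,0,0],[9,0,0,0,0,0],[6,0,0,0,0,0],[5,0,0,0,0,0],[5,0,0,0,0,0]]' > next.json && python3 jog.py next.json
echo '[[6,0,0,0,0,0],[6,0,0,0,0,0],[6,0,0,0,0,0],[6,0,0,0,0,0],[6,0,0,0,0,0]]' > next.json && python3 jog.py next.json
echo '[[5,0,0,0,0,0],[5,0,0,0,0,0],[5,0,0,0,0,0],[5,0,0,0,0,0],[5,0,0,0,0,0]]' > next.json && python3 jog.py next.json
python3 - <<'E'
from h import *;goal([5,6,156])
from workcell import ctrl, cam, ticket, probe_bus
d=cam.get_image("scene");a=d["img"][120:240,260:360,::-1];b=cam.get_image("top")["img"][170:270,280:400,::-1]
f=lambda i,s:cv2.convertScaleAbs(cv2.resize(i,None,fx=s,fy=s,interpolation=cv2.INTER_CUBIC),alpha=1.5)
o=np.zeros((480,800,3),np.uint8);o[:,:400]=f(a,4);o[:333,400:]=cv2.resize(f(b,4),(400,333));cv2.imwrite("pics/mid.png",o)
E
```

```text
t: 3.22
ee_pos: [436.4, -33.2, 155.7]
orientation: [3.13, 0.272, 0.0]
ft_force: [-2.7, 0.5, 2.1]
width: 59.9
grasp_force: 1.0
t: 3.63
ee_pos: [465.8, -28.1, 155.6]
orientation: [-3.13, -0.271, -0.0]
ft_force: [0.7, -0.6, 0.3]
width: 60.2
grasp_force: 0.2
t: 4.05
ee_pos: [490.2, -23.9, 155.7]
orientation: [3.13, 0.271, 0.0]
ft_force: [-0.3, 0.1, 0.4]
width: 60.0
grasp_force: 0.0
t 4.05 rack TCP [-12.5   5.6 155.7] delta [17.5 -0.4 -0.3] rot [ 0.    -0.    -0.001] F [-0.3  0.1  0.4]
```

View pics/mid.png

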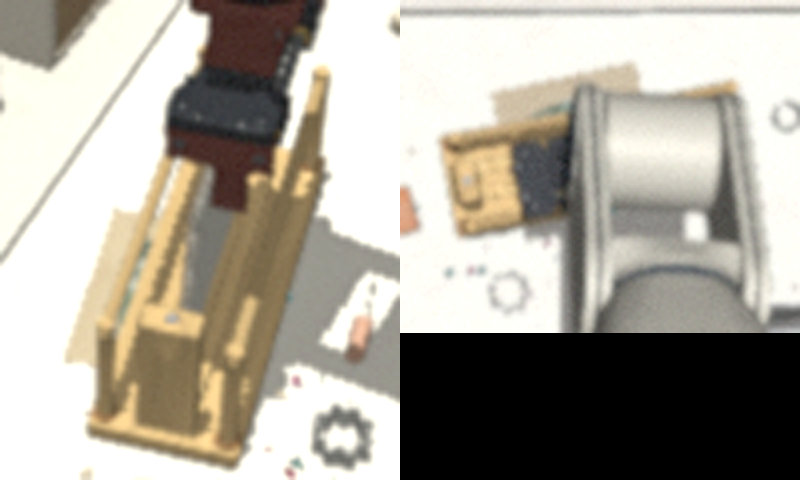

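The tile is now about upright: its +y edge is near (190,200)–(190,300) in the scene crop. I'll keep pushing past upright, then back off and lift.

```bash
echo '[[5,0,0,0,0,0],[5,0,0,0,0,0],[5,0,0,0,0,0],[5,0,0,0,0,0],[3,0,0,0,0,0]]' > next.json && python3 jog.py next.json
echo '[[0,0,0,0,0,0],[0,0,0,0,0,0],[-5,0,0,0,0,0],[-10,0,0,0,0,0],[-10,0,-15,0,0,0]]' > next.json && python3 jog.py next.json
echo '[[-5,0,-30,0,0,0],[-5,0,-35,0,0,0],[0,33,-20,0,0,0],[0,38,-8,0,0,0],[0,38,-5,0,0,0]]' > next.json && python3 jog.py next.json 0
echo '[[0,38,0,0,0,0],[0,38,0,0,0,0],[0,20,0,0,0,0],[0,0,0,0,0,0],[0,0,0,0,0,0]]' > next.json && python3 jog.py next.json
python3 - <<'E'
from h import *;goal([5,-140,156],-.42)
from workcell import ctrl, cam, ticket, probe_bus
d=cam.get_image("scene");a=d["img"][120:240,260:360,::-1];b=cam.get_image("top")["img"][180:260,280:400,::-1]
cv2.imwrite("pics/top1.png",b);cv2.imwrite("pics/sc1.png",a)
f=lambda i,s:cv2.convertScaleAbs(cv2.resize(i,None,fx=s,fy=s,interpolation=cv2.INTER_CUBIC),alpha=1.5)
o=np.zeros((480,800,3),np.uint8);o[:,:400]=f(a,4);o[:267,400:]=cv2.resize(f(b,4),(400,267));cv2.imwrite("pics/back.png",o)
E
```

```text
t: 4.57
ee_pos: [513.3, -19.9, 155.8]
orientation: [3.13, 0.271, 0.001]
ft_force: [0.3, -0.2, 0.1]
width: 59.9
grasp_force: 0.0
t: 4.98
ee_pos: [484.9, -24.3, 168.6]
orientation: [-3.129, -0.271, 0.008]
ft_force: [-0.5, -0.2, 0.7]
width: 60.1
grasp_force: 0.0
t: 5.4
ee_pos: [496.4, -134.3, 270.8]
orientation: [3.128, 0.274, 0.005]
ft_force: [0.4, -0.6, 0.3]
width: 30.3
grasp_force: 0.0
t: 5.82
ee_pos: [511.9, -228.4, 268.2]
orientation: [-3.129, -0.267, 0.002]
ft_force: [-0.9, -0.1, -0.4]
width: 0.7
grasp_force: 0.0
t 5.8167 rack TCP [ -26.4 -199.6  268.2] delta [ 31.4 -59.6 112.2] rot [-0.002 -0.419 -0.003] F [-0.9  0.  -0.4]
```

View pics/back.png

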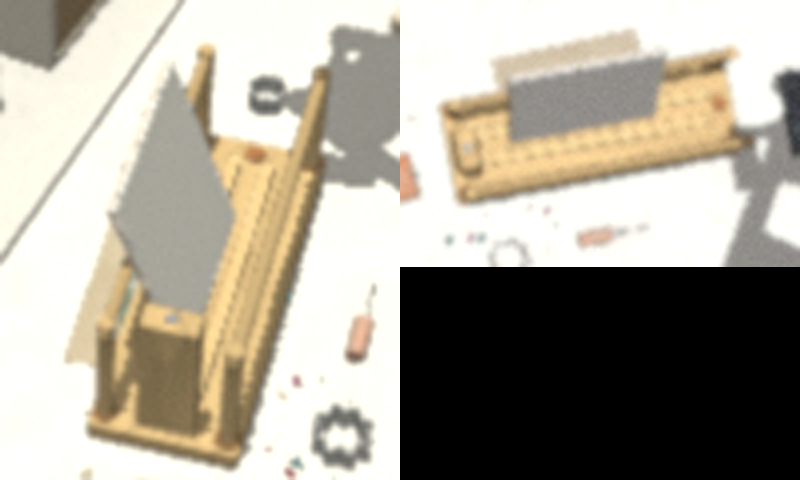

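The tile now leans on the rear rail. In the scene crop its top corners are near (112,214) and (175,66), and its far lower corner is at (235,215). I'll triangulate it.

Run:
```python
from h import *
from workcell import ctrl, cam, ticket, probe_bus
ds=[cam.get_image("top"),cam.get_image("scene")]
T=lambda u,v:np.array([279.63+(u-400)/3.333,179.63+v/3.333]); S=lambda u,v:np.array([259.6+u/4,119.6+v/4])
for n,a,b in(("t+",(509,80),(112,214)),("t-",(665,55),(175,66)),("f-",(657,116),(235,215))):
    x,f=tri(ds,[T(*a),S(*b)]);print(n,toR(x).round(1),f.round(2))
```

```text
t+ [ 51.7  82.1 154.7] [ 0.01  0.03 -0.02 -0.  ]
t- [ 48.5 -63.  153.5] [ 0.03  0.08 -0.08 -0.01]
f- [ -0.4 -67.5  17.1] [-0.09 -0.25  0.23  0.02]
```

```bash
echo '[[0,0,0,0,-0.105,0],[0,0,0,0,-0.105,0],[0,0,0,0,-0.105,0],[0,0,0,0,-0.104,0],[0,0,0,0,0,0]]' > next.json && python3 jog.py next.json 0
python3 -c "from h import *;goal([40,-105,131],-.42);goal([40,-105,190],-.42)"
```

```text
t: 6.43
ee_pos: [514.6, -226.0, 267.1]
orientation: [3.025, 0.268, -0.651]
ft_force: [-1.5, 0.9, -0.2]
width: 0.5
grasp_force: 0.0
t 6.4333 rack TCP [ -23.4 -197.7  267.1] delta [114.1 -92.4  98. ] rot [0.    0.004 0.003] F [-1.3  1.2 -0.2]
t 6.4333 rack TCP [ -23.4 -197.7  267.1] delta [ 89.8 -92.5  44.2] rot [0.    0.004 0.003] F [-1.3  1.2 -0.2]
```

```bash
echo '[[25,-25,10,0,0,0],[25,-25,10,0,0,0],[25,-25,10,0,0,0],[15,-17,14,0,0,0],[0,0,0,0,0,0]]' > next.json && python3 jog.py next.json
echo '[[12,0,25,0,0,0],[12,0,20,0,0,0],[0,0,9,0,0,0],[0,0,0,0,0,0],[0,0,0,0,0,0]]' > next.json && python3 jog.py next.json
python3 -c "from h import *;goal([40,-105,131],-.42)"
```

```text
t: 6.85
ee_pos: [559.5, -122.0, 188.6]
orientation: [3.028, 0.269, -0.647]
ft_force: [-1.0, 1.1, -0.3]
width: 0.4
grasp_force: 0.0
t: 7.27
ee_pos: [560.2, -126.7, 133.7]
orientation: [3.027, 0.262, -0.643]
ft_force: [1.0, 1.2, 0.1]
width: 0.5
grasp_force: 0.0
t 7.2667 rack TCP [  38.7 -107.7  133.7] delta [ 2.3 -2.7  1.9] rot [-0.    -0.001 -0.001] F [1.2 1.  0.1]
```

```bash
echo '[[2,-6,2,0,0,0],[0,-6,0,0,0,0],[0,-5,0,0,0,0],[0,-4,0,0,0,0],[0,-3,0,0,0,0]]' > next.json && python3 jog.py next.json
echo '[[0,-3,0,0,0,0],[0,-3,0,0,0,0],[0,-3,0,0,0,0],[0,-3,0,0,0,0],[0,-3,0,0,0,0]]' > next.json && python3 jog.py next.json
python3 - <<'E'
from h import *;goal([40,-80,131],-.42)
from workcell import ctrl, cam, ticket, probe_bus
a=cam.get_image("scene")["img"][120:240,260:360,::-1];b=cam.get_image("top")["img"][180:260,280:400,::-1]
f=lambda i,s:cv2.convertScaleAbs(cv2.resize(i,None,fx=s,fy=s,interpolation=cv2.INTER_CUBIC),alpha=1.5)
o=np.zeros((480,800,3),np.uint8);o[:,:400]=f(a,4);o[:267,400:]=cv2.resize(f(b,4),(400,267));cv2.imwrite("pics/push.png",o)
E
```

```text
t: 7.68
ee_pos: [557.7, -101.7, 130.6]
orientation: [3.027, 0.263, -0.642]
ft_force: [-0.1, 0.3, -0.1]
width: 0.2
grasp_force: 0.0
t: 8.1
ee_pos: [555.1, -87.6, 130.1]
orientation: [3.027, 0.262, -0.643]
ft_force: [1.0, -2.1, -0.8]
width: 0.3
grasp_force: 0.8
t 8.1 rack TCP [ 40.3 -68.3 130.1] delta [-0.7 11.7 -0.7] rot [ 0.    -0.001 -0.001] F [ 0.6 -2.2 -0.8]
```

View pics/push.png

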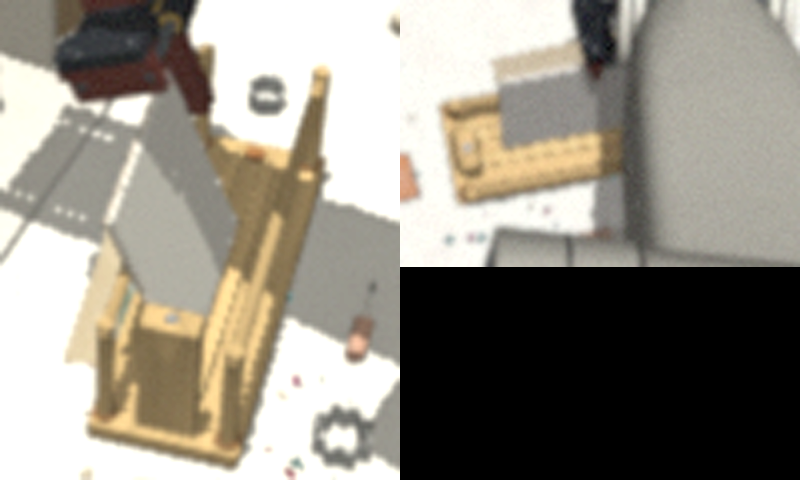

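The tile is sliding flat: its upper +y corner is now at about (107,232) in the scene crop, with about 2 N on the wrist. I'll continue until the force rises at the stop.

```bash
echo '[[0,-3,0,0,0,0],[0,-3,0,0,0,0],[0,-3,0,0,0,0],[0,-3,0,0,0,0],[0,-3,0,0,0,0]]' > next.json && python3 jog.py next.json
echo '[[0,-2,0,0,0,0],[0,-2,0,0,0,0],[0,-2,0,0,0,0],[0,-1,0,0,0,0],[0,-1,0,0,0,0]]' > next.json && python3 jog.py next.json
python3 -c "from h import *;goal([40,-41.5,131],-.42)"
```

```text
t: 8.62
ee_pos: [552.6, -72.8, 130.3]
orientation: [3.027, 0.262, -0.643]
ft_force: [2.4, -2.1, 1.1]
width: 0.5
grasp_force: 1.5
t: 9.03
ee_pos: [551.0, -64.9, 130.2]
orientation: [3.027, 0.262, -0.643]
ft_force: [1.6, -3.5, 0.6]
width: 0.8
grasp_force: 1.5
t 9.0333 rack TCP [ 40.3 -45.3 130.2] delta [-0.6 -3.8 -0.7] rot [-0.    -0.001 -0.   ] F [ 0.9 -3.7  0.6]
```

```bash
echo '[[0,-1,0,0,0,0],[0,-1,0,0,0,0],[0,-1,0,0,0,0],[0,0,0,0,0,0]]' > next.json && python3 jog.py next.json
echo '[[0,-1,0,0,0,0],[0,-1,0,0,0,0],[0,0,0,0,0,0]]' > next.json && python3 jog.py next.json
python3 -c "from h import *;goal([40,-41.5,131],-.42)"
```

```text
t: 9.37
ee_pos: [550.4, -61.9, 130.1]
orientation: [3.027, 0.262, -0.644]
ft_force: [1.2, -1.6, 0.9]
width: 0.2
grasp_force: 1.3
t: 9.62
ee_pos: [550.1, -59.9, 130.1]
orientation: [3.027, 0.262, -0.644]
ft_force: [1.3, -1.5, 1.4]
width: 0.7
grasp_force: 1.3
t 9.6167 rack TCP [ 40.2 -40.2 130.1] delta [-0.5  1.3 -0.7] rot [-0.    -0.001 -0.   ] F [ 1.  -1.8  1.4]
```

Not at the stop yet, so I'll continue in 1 mm rows.

```bash
echo '[[0,-1,0,0,0,0],[0,-1,0,0,0,0],[0,0,0,0,0,0]]' > next.json && python3 jog.py next.json | grep -E "pos|force"
echo '[[0,-1,0,0,0,0],[0,-1,0,0,0,0],[0,0,0,0,0,0]]' > next.json && python3 jog.py next.json| grep -E "pos|force"
python3 - <<'E'
from h import *;goal([40,-41.5,131],-.42)
from workcell import ctrl, cam, ticket, probe_bus
a=cam.get_image("scene")["img"][150:240,260:360,::-1];b=cam.get_image("top")["img"][190:245,285:340,::-1]
f=lambda i,s:cv2.convertScaleAbs(cv2.resize(i,None,fx=s,fy=s,interpolation=cv2.INTER_CUBIC),alpha=1.5)
o=np.zeros((400,800,3),np.uint8);o[:360,:400]=f(a,4);o[:,400:]=cv2.resize(f(b,4),(400,400),interpolation=cv2.INTER_CUBIC);cv2.imwrite("pics/stop.png",o)
E
```

```text
ee_pos: [550.1, -58.4, 130.3]
ft_force: [2.0, -3.8, 1.2]
grasp_force: 2.5
ee_pos: [550.6, -57.6, 130.7]
ft_force: [3.4, -9.7, 2.5]
grasp_force: 5.3
t 10.1167 rack TCP [ 41.1 -38.  130.7] delta [-1.1  3.5  0.2] rot [ 0.003 -0.003 -0.001] F [  1.7 -10.1   2.5]
```

View pics/stop.png

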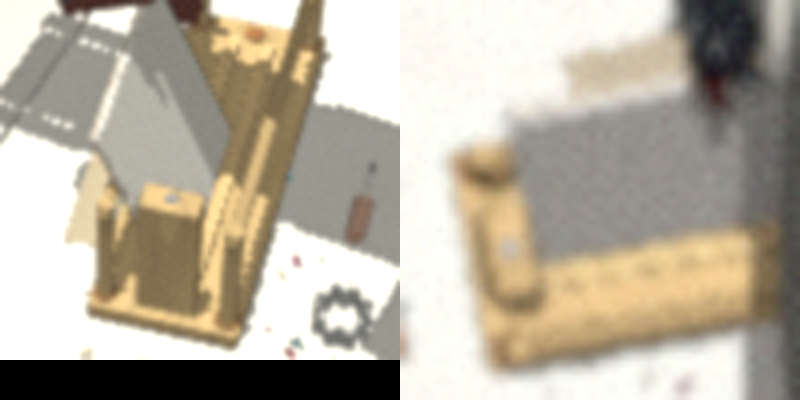

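The force has risen to 10 N and the tile's edge meets the block (top crop, about (520,200)). I'll back off along the groove, lift away and check.

```bash
echo '[[0,2,0,0,0,0],[0,5,0,0,0,0],[0,10,0,0,0,0],[0,15,0,0,0,0],[0,15,-10,0,0,0]]' > next.json && python3 jog.py next.json| grep -E "pos|force"
echo '[[0,20,-30,0,0,0],[0,20,-35,0,0,0],[0,30,-25,0,0,0],[0,38,-10,0,0,0],[0,38,0,0,0,0]]' > next.json && python3 jog.py next.json| grep -E "pos|force"
echo '[[0,38,0,0,0,0],[0,20,0,0,0,0],[0,0,0,0,0,0],[0,0,0,0,0,0],[0,0,0,0,0,0]]' > next.json && python3 jog.py next.json| grep -E "pos|force"
python3 - <<'E'
from h import *;goal([40,-41.5,131],-.42)
from workcell import ctrl, cam, ticket, probe_bus
a=cam.get_image("scene")["img"][130:240,260:360,::-1];b=cam.get_image("top")["img"][180:260,280:390,::-1]
f=lambda i,s:cv2.convertScaleAbs(cv2.resize(i,None,fx=s,fy=s,interpolation=cv2.INTER_CUBIC),alpha=1.5)
o=np.zeros((440,800,3),np.uint8);o[:,:400]=f(a,4);o[:291,400:]=cv2.resize(f(b,4),(400,291));cv2.imwrite("pics/end.png",o)
E
```

```text
ee_pos: [560.0, -102.7, 138.0]
ft_force: [-0.2, -0.3, -0.9]
grasp_force: 0.0
ee_pos: [629.3, -241.4, 235.0]
ft_force: [0.6, -0.7, -1.3]
grasp_force: 0.0
ee_pos: [636.4, -295.8, 230.7]
ft_force: [0.6, 0.8, 0.6]
grasp_force: 0.0
t 11.4667 rack TCP [  84.5 -287.5  230.7] delta [  -0.3 -245.8  109.4] rot [-0.001 -0.001 -0.001] F [0.8 0.7 0.6]
```

View pics/end.png

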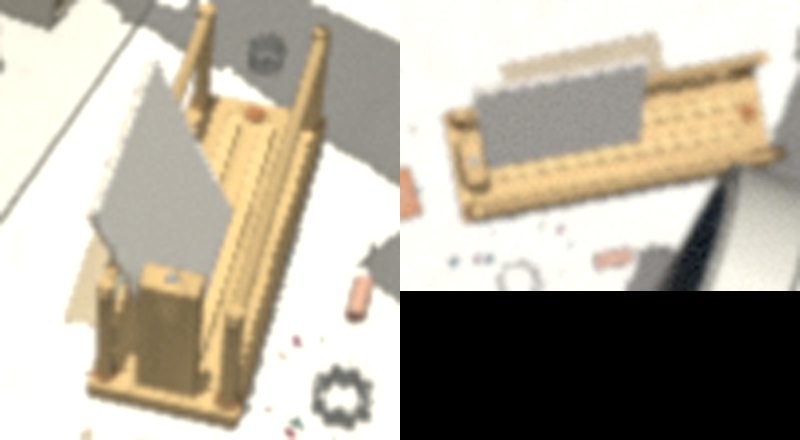

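The tile leans back with its edge at the block: about (478,160) in the top crop, with top corners at (95,215) and (155,63) in the scene crop. I'll check the numbers.

Run:
```python
from h import *
from workcell import ctrl, cam, ticket, probe_bus
ds=[cam.get_image("top"),cam.get_image("scene")]
T=lambda u,v:np.array([279.63+(u-400)/3.636,179.63+v/3.636]); S=lambda u,v:np.array([259.6+u/4,129.6+v/4])
for n,a,b in(("t+",(475,93),(95,215)),("t-",(647,69),(155,63)),("f-",(640,141),(232,212))):
    x,f=tri(ds,[T(*a),S(*b)]);print(n,toR(x).round(1),f.round(2))
```

```text
t+ [ 52.7 118.9 155.1] [ 0.11  0.27 -0.24 -0.02]
t- [ 50.4 -26.3 151.9] [-0.33 -0.81  0.76  0.06]
f- [ -7.1 -28.   21.1] [-0.06 -0.15  0.14  0.01]
```

```bash
python3 -c "
from workcell import ctrl, cam, ticket, probe_bus
print(ticket.close_job())"
```

```text
the job is handed in; nothing more can be done
None
```

I handed the job in at about 11.5 s of the 48 s: the tile was tipped back onto the rear rail, then pushed along the groove against the +y stop block. Its edge measures within about 1 mm of the block face, and the push force rose to 10 N there. The arm is clear of everything, and I saw no bystander moved.

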